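# Clamp a capped ring in the hand-wound fixture

### The job

Take the white ring with the black cap from the parts board and stand it on the bed of the blue-jawed fixture, between the jaw and the V stop, and let go of it. Then grip the loose orange sleeve of the crank and, keeping hold of it without a break, wind counter-clockwise until the jaw presses the ring firmly but not hard into the V (about 25 N), then let go. Leave the rings with the blue and red caps alone.

Things in the scene. Friction and masses are not known exactly. Their poses are not given: they have to be found in the camera images.
- puck: The ring to clamp: white disc 56 mm across, 24 mm high, with a black band, and on it a black round cap 30 mm across, 30 mm high (54 mm in all); about 0.15 kg. Origin: centre of the underside, z up. Grip it by the cap. It stands on a white board, top 30 mm above the table, in a row of three rings 105 mm apart, in any of the three places.
- puck_blue: Same ring with a blue cap, on the same board; leave it where it is. Origin: centre of its underside.
- puck_red: Same ring with a red cap, on the same board; leave it where it is. Origin: centre of its underside.
- fixture: Clamping fixture fixed to the table: aluminium plate 130 (x) by 410 (y) by 20 mm, its top is the bed. Origin: centre of the underside. Clamps along its y: grey gearbox with crank at -y, blue jaw, free bed, dark V stop at +y. Blue side rails 10 mm high, inner faces at x = -51 and 51 mm. Pad and V stop reach 24 mm above the bed (below a ring's cap), the jaw's carriage 35 mm.
- nest (a point): Point on the bed (20 mm above the table), on the clamp's centre line, where to stand the ring, within 10 mm any way: clear of jaw and stop at every start. The jaw then pushes it along the bed into the V, which centres it. The V stop's setting varies by 6 mm either way and is not reported: the ring's centre ends 24 to 36 mm beyond this point along +y. Axes as the fixture's.
- pad: The sliding jaw's black rubber pad, 64 mm wide, 22 mm high, on the front of the blue jaw carriage. Origin: middle of its flat face, at bed level; it moves along the fixture's +y, 8 mm per radian of crank, and is sprung against the carriage: 20 N per mm, at most 6 mm. It starts 58 to 70 mm short of the nest point.
- crank (a joint): Crank angle, rad; grows counter-clockwise from above, which closes the jaw (8 mm per rad, 50 mm a turn); starts at 0.8 to 2.3, end stop at 14. The jaw meets the seated ring somewhere between 8.9 and 10.6, depending on the unreported stop setting; from there 0.06 rad more gives 10 N and 0.28 rad gives 45 N on the ring.
- crank_axis (a point): Point on the crank's upright axis, 115 mm above the table. Axes as the fixture's. The crank has a steady drag of 0.36 N m (6 N at the sleeve), which also holds it where it is left. On top of that drag the clamping force is felt at the sleeve along the winding direction: 10 N on the ring adds 1.3 N, 25 N adds 3.3 N, 45 N adds 6 N.
- sleeve: The crank's orange grip sleeve: upright cylinder 26 mm across, 52 mm high, spinning freely on its upright pin 60 mm from the crank axis. Origin: centre of its underside (114 mm above the table), z up; top 166 mm above the table. As it spins freely the hand need not turn while it goes round.
There are look-alikes about, which are no part of the job. Leave any yellow look-alike of the puck alone.

How it is judged:
By the outcome, as a careful person would: the job done as asked, in the order asked, and still so for the second after the job is handed in, with the robot touching nothing.
It also fails if it takes over 72 s, if anything falls off the work surface, if the arm or the gripper's body presses on something with over 40 N, if the wrist force passes 120 N, or if a joint passes its speed limit or range.

### The arm

A 6-joint arm with a two-finger parallel gripper is mounted at the origin on the work surface. World frame = base frame: x ahead of the robot, y to its left, z up, the work surface at z = 0. Lengths are in m, angles in degrees, forces in N, time in s.
With the tool pointing down it reaches from about 0.35 to 0.875 m from the base axis. Payload 4.2 kg.
Tool frame: the origin (TCP) lies on the front face of the gripper's body, between the roots of the fingers; the fingertips stand finger_overhang ahead of it and the grasp point (between the pads) lies 51 mm ahead of it (finger_overhang is the distance from the TCP to the fingertips, in m); z points along the fingers, y is the line along which they close (so a half turn about z gives the same grasp; the last joint's range is limited). The gripper opens to 87 mm and grips with 3 to 60 N. Pads are 19 mm wide; open, the fingers measure 117 mm over their backs; the gripper's body (75 mm by 190 mm) begins 51 mm behind the grasp point.
Start: joints at [84.603, 22.042, 0.453, 0, -68.411, -14.817], TCP at [0.216, 0.586, 0.292] pointing down, gripper open.
Joint ranges: [-179.83, 179.83], [-69.29, 118.12], [-61.27, 80.66], [-181.25, 117.63], [-171.15, -9.14], [-177.46, 177.46]. Speed limits (degrees/s): [159.86, 159.86, 180, 180, 180, 180].

### API

Orientations are given as a 3x3 rotation matrix whose columns are the frame's x, y, z axes.
In Python, from station import sense, capture, camera_model, finish_job, finger_overhang gives the robot as it stands. The module is installed in compiled form; this text tells all that it offers.
- The arm moves only by the tool jog_arm, never from a script. Its argument "rows" is a list that holds one entry, the list of rows, each a list of 4 numbers: the shift along the tool's x, y, z in m, then the turn about the tool's z in rad. A call has 1 to 20 rows; each row shifts and turns the commanded pose from where the row before left it, along the tool's axes as they then stand; what a row does not reach is not made up. A row lasts 1/8 s, in which the tool goes at most 62.5 mm and 10.7 degrees, less where a joint would pass 70% of its speed; a pose out of reach is approached as far as the arm can. A call is refused whole if a number of a shift passes 0.0625 or a number of a turn 0.188, either way. A call with a gripper value outside its range is refused whole. "claw" is the opening, from 0 (shut) to 1 (fully open), set as the call begins (left out, the last holds). The fingers move at their own pace and stop on an object; the grip force is fixed at half the most. Time passes only in rows, so rows that do not move let the fingers close. It gives the time, the measured TCP pose, the force, the opening and the grip force at its end, in the units of the state.
- sense(): the state, without advancing time (a new reading comes with each control period).
- capture(name): name is "side" or "top" or "wrist"; returns the picture (384x512x3 uint8, red, green, blue); there is no depth.
- camera_model(name): a dict with "fovy" (degrees; the focal length in pixels is half the picture's height over the tangent of half this angle, whatever the lens; pixels are square), "cx", "cy" (the principal point, pixels), "eye" and "rotation" of the camera in the world. Camera axes: x right, y down, z forward; pixel columns grow to the right and rows downward; lengths in m; the calibration is good to about 2 mm. A picture is of the moment at which its call begins: read the wrist's pose just before it. camera_model takes no time and is no camera call; for the wrist camera it gives the pose at the moment of the call.
- finish_job(): hands the job in; it is judged then, once.
The state is a dict: "time_s": time; "joints": joint angles; "joint_velocities": joint speeds; "effort": joint torques, N m; "tcp_pos": TCP position; "ee_rot": TCP orientation; "wrist_force": force on the tool from outside, world axes, zero at the start; "moment": the same for the moment, N m; "gripper_width": opening from 0.0 (shut) to 1.0 (fully open); "gripper_force": force on a finger pad.
Only numpy, scipy, OpenCV 4.12 (cv2) and the standard library are available. Lean on these libraries where they do the work, as an engineer would, in place of code of your own. Each camera call takes 0.05 s, during which the arm holds its last target. There are 200 camera calls.

## Working session

There is one attempt and no reset: what is moved stays moved. The work goes in short steps, Python scripts to look and compute and a tool call to move; the robot and the scene stay as the last step left them, time stands still between calls to the robot, and variables do not carry over. Pictures are saved under pics/ and viewed, at most 10 in all, crops included, and the job is handed in when it is done.

Besides the shell and the picture viewer there is one more tool, called after "Emit:" as name(argument=value, ...), one argument or row to a line, values as JSON. jog_arm: Moves the arm, as the interface text tells. Its arguments: {"type":"object","properties":{"rows":{"type":"array"},"claw":{"type":"number"}},"required":["rows"]}

```bash
mkdir -p pics; python3 - <<'E'
from station import *
import cv2,numpy as np
print(finger_overhang if not callable(finger_overhang) else finger_overhang())
s=sense();print(s)
for n in("top","side"):
    im=capture(n);cv2.imwrite(f"pics/{n}0.png",im[:,:,::-1]);m=camera_model(n);print(n,m)
E
```

```text
0.0697
{'time_s': 0.0, 'joints': array([ 8.46030082e+01,  2.20921543e+01,  3.80280828e-01, -3.12857945e-02,
       -6.84109035e+01, -1.48166441e+01]), 'joint_velocities': array([ 0.06194287,  0.0417529 , -0.10118232,  0.02773011,  0.03901737,
       -0.00588215]), 'effort': array([ 1.71238271e-04, -3.90663493e+01,  1.87403315e+01,  4.21980724e+00,
        1.09418490e-02, -1.79092840e-04]), 'tcp_pos': array([0.21576232, 0.58609807, 0.29114223]), 'ee_rot': array([[ 9.38341211e-01, -3.45709808e-01, -7.07026895e-04],
       [-3.45710526e-01, -9.38338895e-01, -2.08555541e-03],
       [ 5.75661241e-05,  2.20138923e-03, -9.99997575e-01]]), 'wrist_force': array([-0.05907226,  0.41678444,  0.26741531]), 'moment': array([-0.03289259,  0.01329528, -0.02351876]), 'gripper_force': 0.0, 'gripper_width': 0.9949137229628637}
top {'fovy': 46.86350642489762, 'cx': 255.9644602133217, 'cy': 193.2276934108411, 'eye': array([0.39302652, 0.08653097, 1.03577777]), 'rotation': array([[-0.02212342, -0.99403034,  0.10683746],
       [-0.99974322,  0.02147223, -0.00724173],
       [ 0.00490446, -0.10697023, -0.99425013]])}
side {'fovy': 48.74491963914383, 'cx': 251.44779405536, 'cy': 187.16713896516114, 'eye': array([ 0.12706392, -0.60241476,  0.86655643]), 'rotation': array([[ 0.85759573, -0.37388222,  0.35318784],
       [-0.51416905, -0.60635568,  0.60659952],
       [-0.01263932, -0.70181541, -0.71224671]])}
```

View pics/top0.png

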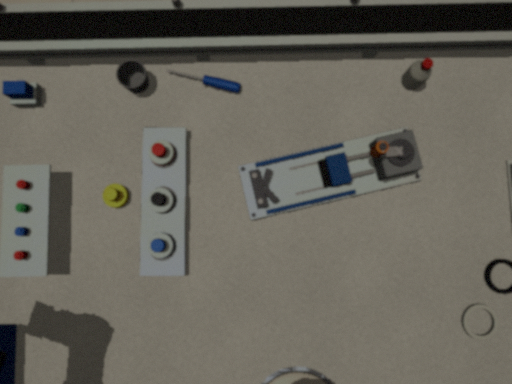

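View pics/side0.png

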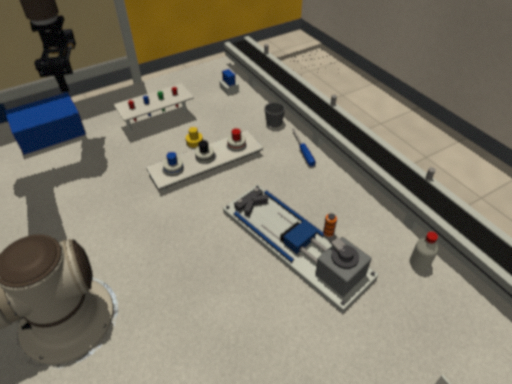

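The top view shows the black cap at about (160,199), with red at (159,150) and blue at (158,245). The V is at (263,187), the jaw at (337,170) and the orange sleeve at (381,147). I'll zoom in on the fixture.

```bash
cat > h.py <<'E'
from station import *
import cv2,numpy as np
def ray(m,u,v,z):
    f=192/np.tan(np.radians(m["fovy"]/2))
    d=np.array(m["rotation"])@np.array([(u-m["cx"])/f,(v-m["cy"])/f,1])
    e=np.array(m["eye"]);return e+d*(z-e[2])/d[2]
def proj(m,p):
    f=192/np.tan(np.radians(m["fovy"]/2))
    c=np.array(m["rotation"]).T@(np.array(p)-m["eye"]);return np.array([m["cx"]+f*c[0]/c[2],m["cy"]+f*c[1]/c[2]])
E
python3 - <<'E'
from h import *
im=cv2.imread("pics/top0.png")
cv2.imwrite("pics/c1.png",cv2.resize(im[120:225,235:430],None,fx=4,fy=4,interpolation=cv2.INTER_CUBIC))
m=camera_model("top")
for uv in((160,199),(159,150),(158,245)):print(ray(m,*uv,.084).round(4))
print(ray(m,381,147,.166))
E
```

```text
[0.4873 0.2867 0.084 ]
[0.5947 0.289  0.084 ]
[0.3888 0.2908 0.084 ]
[ 0.57405075 -0.17186695  0.166     ]
```

View pics/c1.png

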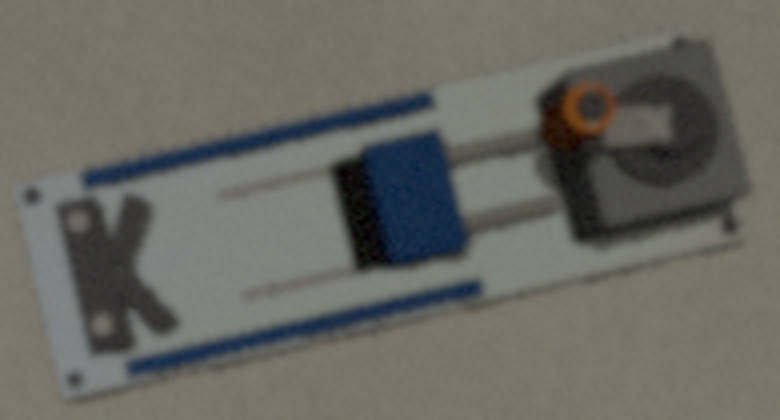

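```bash
python3 - <<'E'
from h import *
m=camera_model("top")
F=lambda x,y,z:ray(m,235+(x+.5)/4-.5,120+(y+.5)/4-.5,z)
A,B,C,D=[F(*p,.02) for p in((17,187),(62,400),(742,240),(700,38))]
print([p[:2].round(4) for p in(A,B,C,D)],np.linalg.norm(A-B),np.linalg.norm(B-C),np.linalg.norm(A-D))
ey=(B-C)+(A-D);ey/=np.linalg.norm(ey);ex=np.array([ey[1],-ey[0],0]);mid=(A+B)/2
O=(A+B)/2-ey*.205; O2=(B+C)/2+ex*.065
print("ey",ey,"yaw",np.degrees(np.arctan2(-ey[0],ey[1])),O,O2)
O=(O+O2)/2 if 0 else O
loc=lambda p:((np.dot(p-O,ex)*1e3).round(1),(np.dot(p-O,ey)*1e3).round(1))
for n,p in dict(padT=(333,165,.044),padB=(356,268,.044),v1=(128,250,.044),v1b=(152,212,.044),v2=(132,270,.044),v2b=(178,322,.044),sl=(590,106,.166),hub=(668,130,.115),railT=(85,180,.03),railB=(128,368,.03)).items():
    P=F(*p);print(n,P.round(4),loc(P))
E
```

```text
[array([0.5657, 0.1174]), array([0.4416, 0.0939]), array([ 0.5257, -0.302 ]), array([ 0.6457, -0.2847])] 0.12626580653998293 0.40468934071368495 0.4099998321088367
ey [-0.2012697   0.97953586  0.        ] yaw 11.6112171810901 [ 0.54493357 -0.09517771  0.02      ] [ 0.54732611 -0.09099803  0.02      ]
padT [ 0.5704 -0.0629  0.044 ] (np.float64(31.5), np.float64(26.5))
padB [ 0.5113 -0.0737  0.044 ] (np.float64(-28.6), np.float64(27.8))
v1 [0.5243 0.0547 0.044 ] (np.float64(9.9), np.float64(150.9))
v1b [0.5457 0.0406 0.044 ] (np.float64(28.0), np.float64(132.8))
v2 [0.5129 0.0527 0.044 ] (np.float64(-1.6), np.float64(151.3))
v2b [0.4829 0.0276 0.044 ] (np.float64(-36.1), np.float64(132.7))
sl [ 0.5758 -0.1742  0.166 ] (np.float64(14.3), np.float64(-83.6))
hub [ 0.5727 -0.2301  0.115 ] (np.float64(0.1), np.float64(-137.8))
railT [0.5672 0.0779 0.03  ] (np.float64(56.7), np.float64(165.1))
railB [0.4585 0.0559 0.03  ] (np.float64(-54.2), np.float64(165.4))
```

Emit:
jog_arm(
  rows=[
    [[0,0,0,0.1693],[0,0,0,0.1693],[0,0,0,0.1693],[0,0,0,0.1693],[0,0,0,0.1693],[0,0,0,0.1693],[0.0435,-0.0257,0.007,0],[0.0435,-0.0257,0.007,0],[0.0435,-0.0257,0.007,0],[0.0435,-0.0257,0.007,0],[0.0435,-0.0257,0.007,0],[0.0435,-0.0257,0.007,0],[0.0435,-0.0257,0.007,0],[0.0435,-0.0257,0.007,0],[0,0,0,0],[0,0,0,0]],
  ],
  claw=0.75,
)

```text
time_s: 2.1
tcp_pos: [0.4872, 0.2867, 0.2359]
ee_rot: [[0.2, -0.98, -0.001], [-0.98, -0.2, -0.0], [0.0, 0.001, -1.0]]
wrist_force: [-0.1, -0.2, -0.3]
gripper_width: 0.748
gripper_force: 0.0
```

```bash
python3 - <<'E'
from h import *
s=sense();print(s["tcp_pos"],s["ee_rot"].round(3),s["wrist_force"]);m=camera_model("wrist");print(m)
im=capture("wrist");cv2.imwrite("pics/w1.png",im[:,:,::-1])
E
```

```text
[0.48719752 0.2867176  0.23591689] [[ 0.2   -0.98  -0.001]
 [-0.98  -0.2   -0.   ]
 [ 0.     0.001 -1.   ]] [-0.11779814 -0.20898904 -0.33448036]
{'fovy': 69.19703212324553, 'cx': 253.6534098132888, 'cy': 199.58420030904253, 'eye': array([0.50187758, 0.21503236, 0.32780064]), 'rotation': array([[-9.79909783e-01, -1.92183576e-01, -5.33131322e-02],
       [-1.99440042e-01,  9.45179761e-01,  2.58570858e-01],
       [ 6.97421413e-04,  2.64008887e-01, -9.64519995e-01]])}
```

View pics/w1.png

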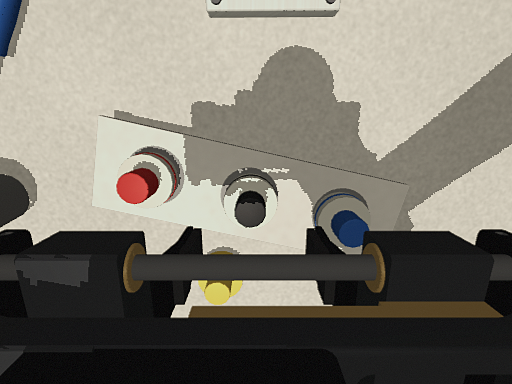

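The wrist view shows the black cap's top face centred at about (250,211), with red at (138,187) and blue at (354,229).

```bash
python3 - <<'E'
from h import *
m=camera_model("wrist")
im=cv2.imread("pics/w1.png")
c=cv2.resize(im[150:260,90:410],None,fx=2.4,fy=2.4,interpolation=cv2.INTER_CUBIC)
cv2.imwrite("pics/w1c.png",c)
g=im.max(2);mask=((g<50)*255).astype(np.uint8);mask[:185]=0;mask[228:]=0;mask[:,:225]=0;mask[:,275:]=0
n,l,st,ce=cv2.connectedComponentsWithStats(mask);print(st[1:],ce[1:])
for uv in((250,211),(138,187),(354,229)):print(ray(m,*uv,.084))
for c in((.4873,.2867),(.49,.288)):
  print(c,[proj(m,(c[0]+.015*np.cos(a),c[1]+.015*np.sin(a),.084)).round() for a in np.arange(0,6.2,1.57)])
E
```

```text
[[271 185   3   3   4]
 [227 188   1   1   1]
 [274 189   1   1   1]
 [235 191  31  36 318]
 [236 218   1   1   1]
 [238 220   1   1   1]
 [239 222   1   1   1]] [[272.         185.75      ]
 [227.         188.        ]
 [274.         189.        ]
 [250.98113208 200.98742138]
 [236.         218.        ]
 [238.         220.        ]
 [239.         222.        ]]
[0.48929857 0.29238707 0.084     ]
[0.59226599 0.29039279 0.084     ]
[0.39042202 0.29019312 0.084     ]
(0.4873, 0.2867) [array([237., 202.]), array([250., 221.]), array([269., 209.]), array([257., 190.])]
(0.49, 0.288) [array([234., 203.]), array([247., 222.]), array([266., 210.]), array([254., 191.])]
```

Emit:
jog_arm(
  rows=[
    [[-0.0033,-0.003,0.025,0],[0,0,0.03,0],[0,0,0.03,0],[0,0,0.015,0],[0,0,0.009,0],[0,0,0,0],[0,0,0,0]],
  ],
)

```text
time_s: 3.02
tcp_pos: [0.4899, 0.2912, 0.1283]
ee_rot: [[0.201, -0.98, 0.002], [-0.98, -0.201, 0.001], [-0.001, -0.002, -1.0]]
wrist_force: [-0.1, 0.8, 0.2]
gripper_width: 0.749
gripper_force: 0.0
```

Emit:
jog_arm(
  rows=[
    [[0,0,0,0],[0,0,0,0],[0,0,0,0],[0,0,0,0],[0,0,0,0],[0,0,0,0]],
  ],
  claw=0.1,
)

```text
time_s: 3.78
tcp_pos: [0.4895, 0.2907, 0.1273]
ee_rot: [[0.201, -0.98, 0.0], [-0.98, -0.201, 0.0], [0.0, -0.0, -1.0]]
wrist_force: [0.5, -0.6, -0.3]
gripper_width: 0.335
gripper_force: 30.0
```

Emit:
jog_arm(
  rows=[
    [[0,0,-0.02,0],[0,0,-0.03,0],[0,0,-0.02,0],[0.04,0.003,0,0],[0.0497,0.0037,0,0],[0.0497,0.0037,0,0],[0.0497,0.0037,0,0],[0.0497,0.0037,0,0],[0.04,0.003,0,0],[0.0197,0.0015,0,0],[0,0,0,0],[0,0,0,0]],
  ],
)

```text
time_s: 5.28
tcp_pos: [0.5274, -0.0058, 0.197]
ee_rot: [[0.201, -0.98, -0.0], [-0.98, -0.201, 0.0], [-0.0, 0.0, -1.0]]
wrist_force: [-0.0, 0.3, -0.3]
gripper_width: 0.335
gripper_force: 30.0
```

```bash
python3 - <<'E'
from h import *
s=sense();print(s["tcp_pos"],s["gripper_width"],s["wrist_force"]);m=camera_model("wrist");print(m["eye"])
im=capture("wrist");cv2.imwrite("pics/w2.png",im[:,:,::-1])
E
```

```text
[ 0.5274229  -0.0058241   0.19702711] 0.3352385551436005 [-0.0363382   0.29919076 -0.31181228]
[ 0.54217154 -0.07752588  0.28887744]
```

View pics/w2.png

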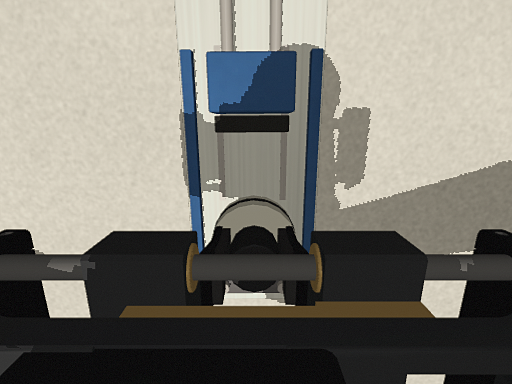

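The wrist view shows the pad's front edge at row 132, columns 215–289. The side rails are aligned with the image, and the ring is held centrally.

```bash
python3 - <<'E'
from h import *
m=camera_model("wrist");ey=np.array([-.2012,.9796,0]);ex=np.array([.9796,.2012,0])
T=sense()["tcp_pos"]
for u,v,z in((215,132,.042),(289,132,.042),(252,132,.042),(252,132,.02),(202,215,.03),(308,215,.03),(193,100,.03),(311,100,.03)):
    P=ray(m,u,v,z);print(u,v,P.round(4),((P-T)@ex*1e3).round(1),((P-T)@ey*1e3).round(1))
E
```

```text
215 132 [ 0.5734 -0.0635  0.042 ] 33.3 -65.9
289 132 [ 0.5108 -0.0763  0.042 ] -30.5 -65.9
252 132 [ 0.5421 -0.0699  0.042 ] 1.4 -65.9
252 132 [ 0.5421 -0.0692  0.02  ] 1.5 -65.3
202 215 [0.5743 0.0178 0.03  ] 50.6 13.4
308 215 [ 0.4726 -0.0031  0.03  ] -53.2 13.5
193 100 [ 0.5983 -0.0859  0.03  ] 53.3 -92.9
311 100 [ 0.4968 -0.1067  0.03  ] -50.4 -92.9
```

Emit:
jog_arm(
  rows=[
    [[0,-0.001,0.025,0],[0,0,0.025,0],[0,0,0.015,0],[0,0,0.009,0],[0,0,0.005,0],[0,0,0,0],[0,0,0,0],[0,0,0,0]],
  ],
)

```text
time_s: 6.32
tcp_pos: [0.5288, -0.006, 0.1188]
ee_rot: [[0.201, -0.98, 0.001], [-0.98, -0.201, 0.0], [-0.0, -0.001, -1.0]]
wrist_force: [0.7, -1.3, -1.5]
gripper_width: 0.341
gripper_force: 30.0
```

Emit:
jog_arm(
  rows=[
    [[0,0,0.0005,0],[0,0,0,0],[0,0,0,0]],
  ],
)

```text
time_s: 6.7
tcp_pos: [0.5286, -0.006, 0.1177]
ee_rot: [[0.201, -0.98, -0.0], [-0.98, -0.201, -0.0], [0.0, 0.0, -1.0]]
wrist_force: [1.0, -1.1, -1.3]
gripper_width: 0.335
gripper_force: 30.0
```

Emit:
jog_arm(
  rows=[
    [[0,0,0,0],[0,0,0,0],[0,0,0,0],[0,0,0,0]],
  ],
  claw=0.65,
)

```text
time_s: 7.2
tcp_pos: [0.5286, -0.006, 0.1178]
ee_rot: [[0.201, -0.98, 0.0], [-0.98, -0.201, -0.0], [0.0, -0.0, -1.0]]
wrist_force: [-0.3, -0.0, 0.3]
gripper_width: 0.63
gripper_force: 0.0
```

Emit:
jog_arm(
  rows=[
    [[0,0,-0.015,0],[0,0,-0.03,0],[0,0,-0.05,0],[0,0,-0.05,0],[0.03,0,-0.02,0],[0.04,0,0,0],[0,0,0,0],[0,0,0,0]],
  ],
)

```text
time_s: 8.2
tcp_pos: [0.5424, -0.0745, 0.2832]
ee_rot: [[0.2, -0.98, 0.0], [-0.98, -0.2, 0.0], [-0.0, -0.0, -1.0]]
wrist_force: [0.1, -0.3, 0.2]
gripper_width: 0.648
gripper_force: 0.0
```

```bash
python3 - <<'E'
from h import *
s=sense();print(s["tcp_pos"],s["gripper_width"],s["wrist_force"])
im=capture("wrist");cv2.imwrite("pics/w3.png",im[:,:,::-1]);np.save("w3.npy",camera_model("wrist"),allow_pickle=True)
im=capture("top");cv2.imwrite("pics/t3.png",im[:,:,::-1])
E
```

```text
[ 0.54236049 -0.07453788  0.28321468] 0.6477520166355467 [ 0.10746034 -0.32359151  0.17100363]
```

View pics/w3.png

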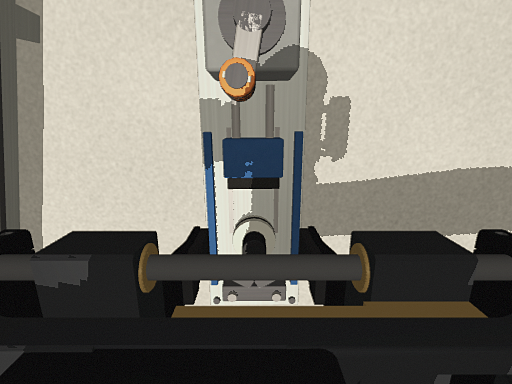

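The ring stands on the bed. The sleeve's top is at about (238,75) and the hub at about (252,17).

```bash
python3 - <<'E'
from h import *
m=np.load("w3.npy",allow_pickle=True).item();ey=np.array([-.2012,.9796,0]);ex=np.array([.9796,.2012,0])
im=cv2.imread("pics/w3.png");hsv=cv2.cvtColor(im,cv2.COLOR_BGR2HSV)
k=cv2.inRange(hsv,(5,130,60),(22,255,255));k[110:]=0
ys,xs=np.nonzero(k);print(xs.min(),xs.max(),ys.min(),ys.max())
T=sense()["tcp_pos"]
for u,v,z in((238,75,.166),(238,76,.166),(252,17,.1),(252,17,.115),(252,17,.12)):
    P=ray(m,u,v,z);print(u,v,z,P.round(4),((P-T)@ex*1e3).round(1),((P-T)@ey*1e3).round(1))
im=cv2.imread("pics/t3.png");hsv=cv2.cvtColor(im,cv2.COLOR_BGR2HSV)
im=cv2.imread("pics/w3.png")
cv2.imwrite("pics/w3c.png",cv2.resize(im[0:110,190:310],None,fx=5,fy=5,interpolation=cv2.INTER_CUBIC))
E
```

```text
219 254 58 100
238 75 0.166 [ 0.5742 -0.1754  0.166 ] 10.7 -105.7
238 76 0.166 [ 0.5741 -0.1747  0.166 ] 10.7 -105.1
252 17 0.1 [ 0.5763 -0.2328  0.1   ] 1.3 -162.4
252 17 0.115 [ 0.5753 -0.2281  0.115 ] 1.2 -157.5
252 17 0.12 [ 0.5749 -0.2265  0.12  ] 1.2 -155.9
```

View pics/w3c.png

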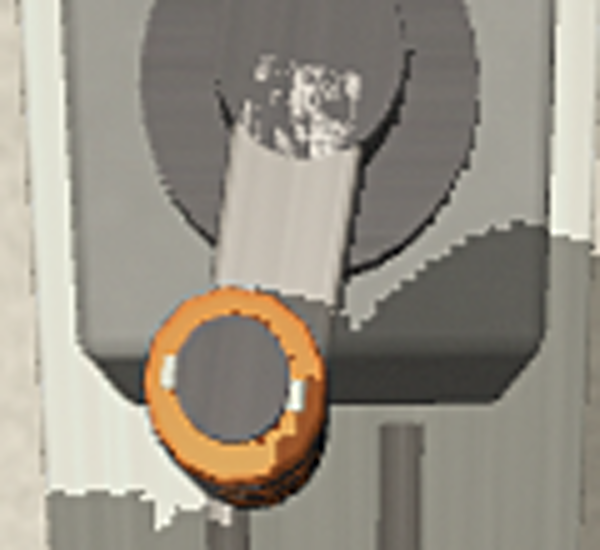

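Emit:
jog_arm(
  rows=[
    [[0.02,-0.0022,0,0],[0.035,-0.004,0,0],[0.035,-0.004,0,0],[0.0143,-0.002,0,0],[0,0,0,0],[0,0,0.025,0],[0,0,0.03,0],[0,0,0.02,0],[0,0,0.007,0],[0,0,0,0],[0,0,0,0]],
  ],
)

```text
time_s: 9.68
tcp_pos: [0.5761, -0.174, 0.202]
ee_rot: [[0.201, -0.979, 0.002], [-0.979, -0.201, -0.0], [0.001, -0.002, -1.0]]
wrist_force: [0.9, 0.2, -0.1]
gripper_width: 0.655
gripper_force: 0.0
```

Emit:
jog_arm(
  rows=[
    [[0,0,0,0],[0,0,0,0],[0,0,0,0],[0,0,0,0],[0,0,0,0],[0,0,0,0]],
  ],
  claw=0.1,
)

```text
time_s: 10.42
tcp_pos: [0.5752, -0.1744, 0.2008]
ee_rot: [[0.201, -0.98, -0.001], [-0.98, -0.201, -0.0], [-0.0, 0.001, -1.0]]
wrist_force: [-2.7, 0.3, 1.1]
gripper_width: 0.288
gripper_force: 30.0
```

```bash
cat >> h.py <<'E'
def arc(phi,d,n,off=(0,0)):
    # rows for n steps of d rad starting at fixture angle phi; tool x=-ey, tool y=-ex
    a=phi+d*np.arange(n+1);p=60*np.c_[-np.sin(a),-np.cos(a)]
    q=np.round(p-p[0],1);r=np.diff(q,axis=0)/1e3
    return [[round(float(x),4),round(float(y),4),0,0] for x,y in r]
E
python3 -c "
from h import *
print(arc(1.39,.1,10)); print(arc(2.39,.15,19)); print(arc(2.39+2.85,.15,19))"
```

```text
[[-0.0008, 0.0059, 0, 0], [-0.0002, 0.006, 0, 0], [0.0004, 0.006, 0, 0], [0.0011, 0.0059, 0, 0], [0.0016, 0.0058, 0, 0], [0.0021, 0.0056, 0, 0], [0.0027, 0.0054, 0, 0], [0.0033, 0.005, 0, 0], [0.0037, 0.0047, 0, 0], [0.0042, 0.0043, 0, 0]]
[[0.007, 0.0056, 0, 0], [0.0078, 0.0045, 0, 0], [0.0083, 0.0034, 0, 0], [0.0088, 0.002, 0, 0], [0.009, 0.0007, 0, 0], [0.0089, -0.0007, 0, 0], [0.0088, -0.002, 0, 0], [0.0084, -0.0033, 0, 0], [0.0078, -0.0045, 0, 0], [0.007, -0.0056, 0, 0], [0.0061, -0.0066, 0, 0], [0.0051, -0.0074, 0, 0], [0.0039, -0.0081, 0, 0], [0.0026, -0.0086, 0, 0], [0.0013, -0.0089, 0, 0], [0.0, -0.009, 0, 0], [-0.0014, -0.0089, 0, 0], [-0.0027, -0.0086, 0, 0], [-0.0039, -0.008, 0, 0]]
[[-0.0051, -0.0074, 0, 0], [-0.0061, -0.0066, 0, 0], [-0.0071, -0.0055, 0, 0], [-0.0078, -0.0045, 0, 0], [-0.0084, -0.0032, 0, 0], [-0.0088, -0.002, 0, 0], [-0.0089, -0.0006, 0, 0], [-0.009, 0.0007, 0, 0], [-0.0088, 0.0021, 0, 0], [-0.0083, 0.0034, 0, 0], [-0.0078, 0.0045, 0, 0], [-0.0069, 0.0057, 0, 0], [-0.0061, 0.0066, 0, 0], [-0.005, 0.0075, 0, 0], [-0.0038, 0.0081, 0, 0], [-0.0026, 0.0087, 0, 0], [-0.0012, 0.0089, 0, 0], [0.0001, 0.009, 0, 0], [0.0014, 0.0088, 0, 0]]
```

Emit:
jog_arm(
  rows=[
    [[-0.0008,0.0059,0,0],[-0.0002,0.006,0,0],[0.0004,0.006,0,0],[0.0011,0.0059,0,0],[0.0016,0.0058,0,0]],
  ],
)

```text
time_s: 11.05
tcp_pos: [0.5492, -0.1813, 0.2009]
ee_rot: [[0.201, -0.98, 0.007], [-0.98, -0.201, 0.001], [0.0, -0.007, -1.0]]
wrist_force: [5.6, 3.3, -3.0]
gripper_width: 0.296
gripper_force: 30.0
```

Emit:
jog_arm(
  rows=[
    [[0.0021,0.0056,0,0],[0.0027,0.0054,0,0],[0.0033,0.005,0,0],[0.0037,0.0047,0,0],[0.0042,0.0043,0,0]],
  ],
)

```text
time_s: 11.68
tcp_pos: [0.5268, -0.2016, 0.2008]
ee_rot: [[0.201, -0.98, 0.004], [-0.98, -0.201, 0.002], [-0.001, -0.004, -1.0]]
wrist_force: [1.5, 5.3, 0.5]
gripper_width: 0.292
gripper_force: 30.0
```

Emit:
jog_arm(
  rows=[
    [[0.007,0.0056,0,0],[0.0078,0.0045,0,0],[0.0083,0.0034,0,0],[0.0088,0.002,0,0],[0.009,0.0007,0,0],[0.0089,-0.0007,0,0],[0.0088,-0.002,0,0],[0.0084,-0.0033,0,0]],
  ],
)

```text
time_s: 12.68
tcp_pos: [0.5284, -0.2695, 0.2008]
ee_rot: [[0.201, -0.98, -0.002], [-0.98, -0.201, 0.003], [-0.003, 0.001, -1.0]]
wrist_force: [-2.8, 5.4, 3.5]
gripper_width: 0.291
gripper_force: 30.0
```

Emit:
jog_arm(
  rows=[
    [[0.0078,-0.0045,0,0],[0.007,-0.0056,0,0],[0.0061,-0.0066,0,0],[0.0051,-0.0074,0,0],[0.0039,-0.0081,0,0],[0.0026,-0.0086,0,0],[0.0013,-0.0089,0,0]],
  ],
)

```text
time_s: 13.55
tcp_pos: [0.5824, -0.2942, 0.2008]
ee_rot: [[0.2, -0.98, -0.006], [-0.98, -0.2, 0.0], [-0.002, 0.006, -1.0]]
wrist_force: [-5.6, -0.9, 3.8]
gripper_width: 0.289
gripper_force: 30.0
```

Emit:
jog_arm(
  rows=[
    [[0,-0.009,0,0],[-0.0014,-0.0089,0,0],[-0.0027,-0.0086,0,0],[-0.0039,-0.008,0,0]],
  ],
)

```text
time_s: 14.05
tcp_pos: [0.6154, -0.2806, 0.2008]
ee_rot: [[0.2, -0.98, -0.004], [-0.98, -0.2, -0.002], [0.001, 0.004, -1.0]]
wrist_force: [-3.4, -5.1, 1.7]
gripper_width: 0.29
gripper_force: 30.0
```

Emit:
jog_arm(
  rows=[
    [[-0.0051,-0.0074,0,0],[-0.0061,-0.0066,0,0],[-0.0071,-0.0055,0,0],[-0.0078,-0.0045,0,0],[-0.0084,-0.0032,0,0],[-0.0088,-0.002,0,0],[-0.0089,-0.0006,0,0],[-0.009,0.0007,0,0],[-0.0088,0.0021,0,0],[-0.0083,0.0034,0,0]],
  ],
)

```text
time_s: 15.3
tcp_pos: [0.6254, -0.1988, 0.2009]
ee_rot: [[0.201, -0.98, 0.004], [-0.98, -0.201, -0.002], [0.003, -0.003, -1.0]]
wrist_force: [1.9, -6.0, -2.5]
gripper_width: 0.29
gripper_force: 30.0
```

Emit:
jog_arm(
  rows=[
    [[-0.0078,0.0045,0,0],[-0.0069,0.0057,0,0],[-0.0061,0.0066,0,0],[-0.005,0.0075,0,0],[-0.0038,0.0081,0,0],[-0.0026,0.0087,0,0],[-0.0012,0.0089,0,0],[0.0001,0.009,0,0],[0.0014,0.0088,0,0],[0,0,0,0],[0,0,0,0]],
  ],
)

```text
time_s: 16.68
tcp_pos: [0.5525, -0.1796, 0.2009]
ee_rot: [[0.201, -0.98, 0.003], [-0.98, -0.201, 0.0], [0.0, -0.003, -1.0]]
wrist_force: [5.0, 1.9, -2.3]
gripper_width: 0.287
gripper_force: 30.0
```

```bash
python3 - <<'E'
from h import *
s=sense();print(s["tcp_pos"],s["wrist_force"],s["moment"])
im=capture("top");cv2.imwrite("pics/t4.png",cv2.resize(im[120:225,235:430,::-1],None,fx=4,fy=4,interpolation=cv2.INTER_CUBIC))
print(arc(8.09,.05,20),arc(9.09,.05,20))
E
```

```text
[ 0.55253754 -0.17962391  0.20087577] [ 5.00544517  1.90323716 -2.27781214] [ 0.54258893 -1.35204785  0.02730658]
[[0.0008, 0.0029, 0, 0], [0.0009, 0.0029, 0, 0], [0.0011, 0.0028, 0, 0], [0.0012, 0.0027, 0, 0], [0.0013, 0.0027, 0, 0], [0.0015, 0.0026, 0, 0], [0.0015, 0.0026, 0, 0], [0.0018, 0.0024, 0, 0], [0.0018, 0.0024, 0, 0], [0.002, 0.0023, 0, 0], [0.002, 0.0021, 0, 0], [0.0022, 0.0021, 0, 0], [0.0023, 0.0019, 0, 0], [0.0024, 0.0019, 0, 0], [0.0024, 0.0017, 0, 0], [0.0026, 0.0016, 0, 0], [0.0026, 0.0015, 0, 0], [0.0027, 0.0013, 0, 0], [0.0027, 0.0012, 0, 0], [0.0028, 0.001, 0, 0]] [[0.0029, 0.0009, 0, 0], [0.0029, 0.0008, 0, 0], [0.0029, 0.0006, 0, 0], [0.003, 0.0005, 0, 0], [0.0029, 0.0003, 0, 0], [0.003, 0.0002, 0, 0], [0.003, 0.0, 0, 0], [0.003, -0.0001, 0, 0], [0.003, -0.0003, 0, 0], [0.003, -0.0004, 0, 0], [0.0029, -0.0006, 0, 0], [0.0029, -0.0007, 0, 0], [0.0029, -0.0008, 0, 0], [0.0028, -0.001, 0, 0], [0.0028, -0.0012, 0, 0], [0.0027, -0.0012, 0, 0], [0.0027, -0.0015, 0, 0], [0.0025, -0.0015, 0, 0], [0.0025, -0.0017, 0, 0], [0.0024, -0.0018, 0, 0]]
```

View pics/t4.png

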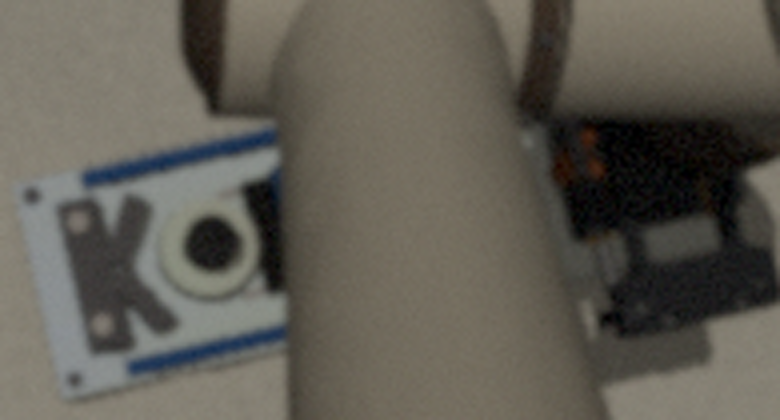

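Emit:
jog_arm(
  rows=[
    [[0.0008,0.0029,0,0],[0.0009,0.0029,0,0],[0.0011,0.0028,0,0],[0.0012,0.0027,0,0],[0.0013,0.0027,0,0],[0.0015,0.0026,0,0],[0.0015,0.0026,0,0],[0.0018,0.0024,0,0],[0.0018,0.0024,0,0],[0.002,0.0023,0,0]],
  ],
)

```text
time_s: 17.98
tcp_pos: [0.5293, -0.1981, 0.2008]
ee_rot: [[0.201, -0.98, 0.002], [-0.98, -0.201, 0.001], [-0.001, -0.002, -1.0]]
wrist_force: [5.0, 4.7, -2.3]
gripper_width: 0.291
gripper_force: 30.0
```

Emit:
jog_arm(
  rows=[
    [[0.002,0.0021,0,0],[0.0022,0.0021,0,0],[0.0023,0.0019,0,0],[0.0024,0.0019,0,0]],
  ],
)

```text
time_s: 18.48
tcp_pos: [0.5231, -0.2083, 0.2009]
ee_rot: [[0.201, -0.98, 0.002], [-0.98, -0.201, 0.001], [-0.001, -0.002, -1.0]]
wrist_force: [4.5, 4.3, -1.5]
gripper_width: 0.288
gripper_force: 30.0
```

Emit:
jog_arm(
  rows=[
    [[0.0024,0.0017,0,0],[0.0026,0.0016,0,0]],
  ],
)

```text
time_s: 18.73
tcp_pos: [0.5207, -0.2138, 0.2009]
ee_rot: [[0.201, -0.98, 0.001], [-0.98, -0.201, 0.001], [-0.001, -0.002, -1.0]]
wrist_force: [4.1, 5.8, -1.3]
gripper_width: 0.292
gripper_force: 30.0
```

Emit:
jog_arm(
  rows=[
    [[0.0026,0.0015,0,0],[0.0027,0.0013,0,0]],
  ],
)

```text
time_s: 18.98
tcp_pos: [0.519, -0.2195, 0.2008]
ee_rot: [[0.201, -0.98, 0.001], [-0.98, -0.201, 0.001], [-0.001, -0.001, -1.0]]
wrist_force: [3.0, 5.3, -1.3]
gripper_width: 0.285
gripper_force: 30.0
```

Emit:
jog_arm(
  rows=[
    [[0.0027,0.0012,0,0],[0.0028,0.001,0,0]],
  ],
)

```text
time_s: 19.23
tcp_pos: [0.5178, -0.2253, 0.2008]
ee_rot: [[0.201, -0.98, 0.001], [-0.98, -0.201, 0.002], [-0.001, -0.001, -1.0]]
wrist_force: [3.1, 5.6, -0.0]
gripper_width: 0.29
gripper_force: 30.0
```

Emit:
jog_arm(
  rows=[
    [[0.0029,0.0009,0,0],[0.0029,0.0008,0,0]],
  ],
)

```text
time_s: 19.48
tcp_pos: [0.5172, -0.2312, 0.2008]
ee_rot: [[0.201, -0.98, 0.0], [-0.98, -0.201, 0.002], [-0.002, -0.001, -1.0]]
wrist_force: [3.2, 6.3, 0.6]
gripper_width: 0.29
gripper_force: 30.0
```

Emit:
jog_arm(
  rows=[
    [[0.0029,0.0006,0,0]],
  ],
)

```text
time_s: 19.6
tcp_pos: [0.5171, -0.2342, 0.2008]
ee_rot: [[0.201, -0.98, 0.0], [-0.98, -0.201, 0.002], [-0.002, -0.001, -1.0]]
wrist_force: [3.0, 5.9, 1.1]
gripper_width: 0.291
gripper_force: 30.0
```

Emit:
jog_arm(
  rows=[
    [[0.003,0.0005,0,0]],
  ],
)

```text
time_s: 19.73
tcp_pos: [0.5171, -0.2372, 0.2008]
ee_rot: [[0.201, -0.98, -0.0], [-0.98, -0.201, 0.002], [-0.002, -0.0, -1.0]]
wrist_force: [2.0, 6.6, 0.7]
gripper_width: 0.287
gripper_force: 30.0
```

Emit:
jog_arm(
  rows=[
    [[0.0029,0.0003,0,0]],
  ],
)

```text
time_s: 19.85
tcp_pos: [0.5174, -0.24, 0.2008]
ee_rot: [[0.201, -0.98, -0.0], [-0.98, -0.201, 0.002], [-0.002, -0.0, -1.0]]
wrist_force: [2.4, 6.6, 0.8]
gripper_width: 0.291
gripper_force: 30.0
```

Emit:
jog_arm(
  rows=[
    [[0.003,0.0002,0,0]],
  ],
)

```text
time_s: 19.98
tcp_pos: [0.5177, -0.243, 0.2008]
ee_rot: [[0.201, -0.98, -0.0], [-0.98, -0.201, 0.002], [-0.002, 0.0, -1.0]]
wrist_force: [2.8, 6.7, 1.1]
gripper_width: 0.289
gripper_force: 30.0
```

Emit:
jog_arm(
  rows=[
    [[0.003,0,0,0]],
  ],
)

```text
time_s: 20.1
tcp_pos: [0.5182, -0.2459, 0.2008]
ee_rot: [[0.201, -0.98, -0.001], [-0.98, -0.201, 0.002], [-0.002, 0.0, -1.0]]
wrist_force: [1.7, 5.8, 1.4]
gripper_width: 0.288
gripper_force: 30.0
```

```bash
python3 - <<'E'
from h import *
for i in range(2):
  im=capture("top")
  s=sense();print(s["tcp_pos"],s["wrist_force"],s["time_s"])
cv2.imwrite("pics/t5.png",cv2.resize(im[140:220,235:315,::-1],None,fx=7,fy=7,interpolation=cv2.INTER_CUBIC))
E
```

```text
[ 0.51827059 -0.24623686  0.20079566] [1.55577904 4.42424264 1.20130684] 20.15
[ 0.51827327 -0.24624574  0.20082317] [ 2.51471727  5.1268271  -0.33740513] 20.2
```

View pics/t5.png

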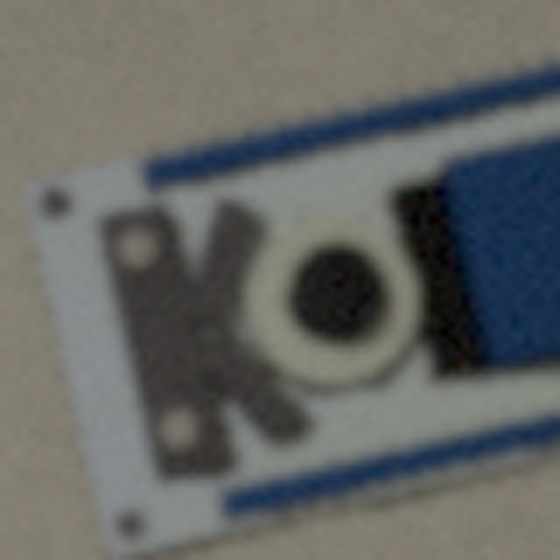

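The ring is at the edge of the V, nearly seated. The tangential force is still at the drag level of about 6 N.

Emit:
jog_arm(
  rows=[
    [[0.003,-0.0001,0,0]],
  ],
)

```text
time_s: 20.32
tcp_pos: [0.5188, -0.2487, 0.2008]
ee_rot: [[0.201, -0.98, -0.001], [-0.98, -0.201, 0.002], [-0.002, 0.0, -1.0]]
wrist_force: [1.6, 6.2, 1.3]
gripper_width: 0.291
gripper_force: 30.0
```

Emit:
jog_arm(
  rows=[
    [[0.003,-0.0003,0,0]],
  ],
)

```text
time_s: 20.45
tcp_pos: [0.5196, -0.2516, 0.2008]
ee_rot: [[0.201, -0.98, -0.001], [-0.98, -0.201, 0.002], [-0.003, 0.001, -1.0]]
wrist_force: [1.6, 7.2, 1.6]
gripper_width: 0.288
gripper_force: 30.0
```

Emit:
jog_arm(
  rows=[
    [[0.003,-0.0004,0,0]],
  ],
)

```text
time_s: 20.58
tcp_pos: [0.5205, -0.2544, 0.2008]
ee_rot: [[0.201, -0.98, -0.002], [-0.98, -0.201, 0.002], [-0.003, 0.001, -1.0]]
wrist_force: [1.1, 6.7, 2.2]
gripper_width: 0.29
gripper_force: 30.0
```

Emit:
jog_arm(
  rows=[
    [[0.0029,-0.0006,0,0]],
  ],
)

```text
time_s: 20.7
tcp_pos: [0.5216, -0.2571, 0.2008]
ee_rot: [[0.201, -0.98, -0.002], [-0.98, -0.201, 0.003], [-0.003, 0.001, -1.0]]
wrist_force: [1.2, 7.1, 2.7]
gripper_width: 0.289
gripper_force: 30.0
```

Emit:
jog_arm(
  rows=[
    [[0.0029,-0.0007,0,0]],
  ],
)

```text
time_s: 20.82
tcp_pos: [0.5227, -0.2598, 0.2008]
ee_rot: [[0.201, -0.98, -0.002], [-0.98, -0.201, 0.003], [-0.003, 0.002, -1.0]]
wrist_force: [0.0, 7.5, 1.9]
gripper_width: 0.292
gripper_force: 30.0
```

Emit:
jog_arm(
  rows=[
    [[0.0015,-0.0004,0,0]],
  ],
)

```text
time_s: 20.95
tcp_pos: [0.5234, -0.2612, 0.2008]
ee_rot: [[0.201, -0.98, -0.002], [-0.98, -0.201, 0.003], [-0.003, 0.002, -1.0]]
wrist_force: [-0.1, 7.0, 1.9]
gripper_width: 0.292
gripper_force: 30.0
```

Emit:
jog_arm(
  rows=[
    [[0.0014,-0.0004,0,0]],
  ],
)

```text
time_s: 21.08
tcp_pos: [0.524, -0.2624, 0.2008]
ee_rot: [[0.201, -0.98, -0.002], [-0.98, -0.201, 0.003], [-0.003, 0.002, -1.0]]
wrist_force: [0.2, 7.3, 2.5]
gripper_width: 0.291
gripper_force: 30.0
```

Emit:
jog_arm(
  rows=[
    [[0.0014,-0.0005,0,0]],
  ],
)

```text
time_s: 21.2
tcp_pos: [0.5247, -0.2636, 0.2008]
ee_rot: [[0.201, -0.98, -0.003], [-0.98, -0.201, 0.003], [-0.003, 0.002, -1.0]]
wrist_force: [0.7, 7.7, 3.1]
gripper_width: 0.289
gripper_force: 30.0
```

Emit:
jog_arm(
  rows=[
    [[0.0014,-0.0005,0,0]],
  ],
)

```text
time_s: 21.32
tcp_pos: [0.5254, -0.2649, 0.2008]
ee_rot: [[0.201, -0.98, -0.003], [-0.98, -0.201, 0.003], [-0.003, 0.002, -1.0]]
wrist_force: [0.7, 7.5, 2.4]
gripper_width: 0.293
gripper_force: 30.0
```

Emit:
jog_arm(
  rows=[
    [[0.0014,-0.0006,0,0]],
  ],
)

```text
time_s: 21.45
tcp_pos: [0.5262, -0.2661, 0.2008]
ee_rot: [[0.201, -0.98, -0.003], [-0.98, -0.201, 0.003], [-0.003, 0.002, -1.0]]
wrist_force: [0.4, 7.2, 2.9]
gripper_width: 0.289
gripper_force: 30.0
```

Emit:
jog_arm(
  rows=[
    [[0.0014,-0.0006,0,0]],
  ],
)

```text
time_s: 21.58
tcp_pos: [0.527, -0.2674, 0.2008]
ee_rot: [[0.201, -0.98, -0.003], [-0.98, -0.201, 0.003], [-0.003, 0.003, -1.0]]
wrist_force: [-0.3, 6.9, 3.0]
gripper_width: 0.289
gripper_force: 30.0
```

Emit:
jog_arm(
  rows=[
    [[0.0014,-0.0006,0,0]],
  ],
)

```text
time_s: 21.7
tcp_pos: [0.5278, -0.2686, 0.2008]
ee_rot: [[0.201, -0.98, -0.003], [-0.98, -0.201, 0.003], [-0.004, 0.003, -1.0]]
wrist_force: [-0.4, 6.5, 3.2]
gripper_width: 0.291
gripper_force: 30.0
```

```bash
python3 -c "
from h import *
print([r[:2] for r in arc(9.865,.025,36)])
for p in np.arange(9.89,10.8,.05): t=p+.2026; print(round(p,3),round(-np.sin(t),3),round(np.cos(t),3))"
```

```text
[[0.0013, -0.0007], [0.0014, -0.0006], [0.0013, -0.0008], [0.0013, -0.0007], [0.0013, -0.0008], [0.0012, -0.0008], [0.0013, -0.0009], [0.0012, -0.0009], [0.0012, -0.0009], [0.0011, -0.0009], [0.0012, -0.001], [0.0011, -0.001], [0.0011, -0.001], [0.0011, -0.0011], [0.001, -0.001], [0.001, -0.0011], [0.001, -0.0012], [0.001, -0.0011], [0.0009, -0.0012], [0.0009, -0.0012], [0.0009, -0.0012], [0.0008, -0.0013], [0.0008, -0.0012], [0.0008, -0.0013], [0.0007, -0.0013], [0.0007, -0.0013], [0.0007, -0.0014], [0.0007, -0.0013], [0.0006, -0.0014], [0.0005, -0.0014], [0.0006, -0.0014], [0.0005, -0.0014], [0.0005, -0.0014], [0.0004, -0.0015], [0.0004, -0.0014], [0.0003, -0.0015]]
9.89 0.619 -0.785
9.94 0.658 -0.753
9.99 0.695 -0.719
10.04 0.73 -0.684
10.09 0.763 -0.646
10.14 0.794 -0.608
10.19 0.824 -0.567
10.24 0.851 -0.525
10.29 0.876 -0.482
10.34 0.899 -0.438
10.39 0.92 -0.392
10.44 0.938 -0.346
10.49 0.954 -0.298
10.54 0.968 -0.25
10.59 0.979 -0.202
10.64 0.988 -0.152
10.69 0.995 -0.103
10.74 0.999 -0.053
10.79 1.0 -0.003
```

Emit:
jog_arm(
  rows=[
    [[0.0013,-0.0007,0,0]],
  ],
)

```text
time_s: 21.82
tcp_pos: [0.5286, -0.2698, 0.2008]
ee_rot: [[0.201, -0.98, -0.004], [-0.98, -0.201, 0.003], [-0.004, 0.003, -1.0]]
wrist_force: [-0.5, 6.9, 4.2]
gripper_width: 0.289
gripper_force: 30.0
```

Emit:
jog_arm(
  rows=[
    [[0.0013,-0.0008,0,0]],
  ],
)

```text
time_s: 21.95
tcp_pos: [0.5295, -0.2708, 0.2008]
ee_rot: [[0.201, -0.98, -0.004], [-0.98, -0.201, 0.003], [-0.004, 0.004, -1.0]]
wrist_force: [-1.7, 7.4, 3.2]
gripper_width: 0.29
gripper_force: 30.0
```

Emit:
jog_arm(
  rows=[
    [[0.0013,-0.0008,0,0]],
  ],
)

```text
time_s: 22.08
tcp_pos: [0.5303, -0.2719, 0.2007]
ee_rot: [[0.201, -0.98, -0.005], [-0.98, -0.201, 0.003], [-0.004, 0.004, -1.0]]
wrist_force: [-1.3, 8.0, 4.3]
gripper_width: 0.288
gripper_force: 30.0
```

Emit:
jog_arm(
  rows=[
    [[0.0013,-0.0008,0,0]],
  ],
)

```text
time_s: 22.2
tcp_pos: [0.5312, -0.2729, 0.2007]
ee_rot: [[0.201, -0.98, -0.005], [-0.98, -0.201, 0.003], [-0.004, 0.004, -1.0]]
wrist_force: [-3.2, 8.6, 5.3]
gripper_width: 0.291
gripper_force: 30.0
```

Emit:
jog_arm(
  rows=[
    [[0.0013,-0.0008,0,0]],
  ],
)

```text
time_s: 22.32
tcp_pos: [0.532, -0.274, 0.2007]
ee_rot: [[0.201, -0.98, -0.006], [-0.98, -0.201, 0.004], [-0.005, 0.005, -1.0]]
wrist_force: [-3.0, 6.5, 5.5]
gripper_width: 0.29
gripper_force: 30.0
```

Emit:
jog_arm(
  rows=[
    [[0.0012,-0.0008,0,0]],
  ],
)

```text
time_s: 22.45
tcp_pos: [0.5329, -0.275, 0.2007]
ee_rot: [[0.2, -0.98, -0.006], [-0.98, -0.201, 0.004], [-0.005, 0.005, -1.0]]
wrist_force: [-2.8, 7.6, 5.1]
gripper_width: 0.293
gripper_force: 30.0
```

```bash
cat >> h.py <<'E'
def tang(phi):
    s=sense();M=s["moment"];F=s["wrist_force"];t=phi+.2026
    m=np.array([-M[1],M[0]]);T=np.array([-np.sin(t),np.cos(t)]);R=np.array([np.cos(t),np.sin(t)])
    C=np.array([.5774,-.2343]);d=s["tcp_pos"][:2]-C
    print("M",M.round(3),"Mt %.3f Mr %.3f"%(m@T,m@R),"Ft %.2f Fr %.2f"%(F[:2]@T,F[:2]@R),"ang %.4f r %.4f"%(np.arctan2(d[1],d[0])+2*np.pi-.2026,np.hypot(*d)))
E
python3 -c "
from h import *
tang(10.015)"
```

```text
M [2.603 0.683 0.036] Mt -2.314 Mr -1.375 Ft -7.31 Fr -3.49 ang 3.6794 r 0.0603
```

Emit:
jog_arm(
  rows=[
    [[0.0013,-0.0009,0,0]],
  ],
)

```text
time_s: 22.58
tcp_pos: [0.5339, -0.2759, 0.2007]
ee_rot: [[0.201, -0.98, -0.007], [-0.98, -0.201, 0.004], [-0.005, 0.006, -1.0]]
wrist_force: [-3.3, 8.8, 6.3]
gripper_width: 0.289
gripper_force: 30.0
```

```bash
python3 -c "
from h import *
tang(10.04)"
```

```text
M [ 2.626  0.747 -0.048] Mt -2.341 Mr -1.405 Ft -8.37 Fr -4.17 ang 3.7025 r 0.0602
```

```bash
python3 - <<'E'
import numpy as np
D="""9.49 .5188 -.2487
9.54 .5196 -.2516
9.59 .5205 -.2544
9.64 .5216 -.2571
9.69 .5227 -.2598
9.715 .5234 -.2612
9.74 .5240 -.2624
9.765 .5247 -.2636
9.79 .5254 -.2649
9.815 .5262 -.2661
9.84 .5270 -.2674
9.865 .5278 -.2686
9.89 .5286 -.2698
9.915 .5295 -.2708
9.94 .5303 -.2719
9.965 .5312 -.2729
9.99 .5320 -.2740
10.015 .5329 -.2750
10.04 .5339 -.2759"""
for l in D.splitlines():
    p,x,y=map(float,l.split());c=np.array([.5774,-.2343])+.06*np.array([np.cos(p+.2026),np.sin(p+.2026)])
    t=np.array([-np.sin(p+.2026),np.cos(p+.2026)]);r=np.array([np.cos(p+.2026),np.sin(p+.2026)])
    e=c-[x,y];print(p,"lag mm %.2f rad %.2f"%(e@t*1e3,e@r*1e3))
E
```

```text
9.49 lag mm 1.62 rad -0.32
9.54 lag mm 1.63 rad -0.31
9.59 lag mm 1.70 rad -0.32
9.64 lag mm 1.80 rad -0.25
9.69 lag mm 1.91 rad -0.32
9.715 lag mm 1.85 rad -0.30
9.74 lag mm 2.02 rad -0.31
9.765 lag mm 2.13 rad -0.26
9.79 lag mm 2.17 rad -0.30
9.815 lag mm 2.23 rad -0.23
9.84 lag mm 2.21 rad -0.26
9.865 lag mm 2.28 rad -0.26
9.89 lag mm 2.35 rad -0.30
9.915 lag mm 2.51 rad -0.17
9.94 lag mm 2.66 rad -0.21
9.965 lag mm 2.82 rad -0.14
9.99 lag mm 2.97 rad -0.24
10.015 lag mm 3.13 rad -0.22
10.04 lag mm 3.29 rad -0.10
```

Emit:
jog_arm(
  rows=[
    [[0.0012,-0.0009,0,0]],
  ],
)

```text
time_s: 22.7
tcp_pos: [0.5348, -0.2769, 0.2007]
ee_rot: [[0.201, -0.98, -0.007], [-0.98, -0.201, 0.004], [-0.005, 0.006, -1.0]]
wrist_force: [-3.3, 8.3, 5.1]
gripper_width: 0.295
gripper_force: 30.0
```

```bash
python3 -c "
from h import *
tang(10.065)"
```

```text
M [ 2.645  0.882 -0.037] Mt -2.418 Mr -1.387 Ft -7.97 Fr -4.02 ang 3.7250 r 0.0602
```

Emit:
jog_arm(
  rows=[
    [[0.0006,-0.0005,0,0]],
  ],
)

```text
time_s: 22.82
tcp_pos: [0.5353, -0.2774, 0.2007]
ee_rot: [[0.2, -0.98, -0.007], [-0.98, -0.201, 0.004], [-0.006, 0.006, -1.0]]
wrist_force: [-4.4, 8.3, 5.9]
gripper_width: 0.29
gripper_force: 30.0
```

```bash
python3 -c "
from h import *
tang(10.078)"
```

```text
M [ 2.742  0.942 -0.052] Mt -2.508 Mr -1.453 Ft -8.76 Fr -3.32 ang 3.7361 r 0.0602
```

Emit:
jog_arm(
  rows=[
    [[0,0,0,0],[0,0,0,0],[0,0,0,0],[0,0,0,0]],
  ],
  claw=0.62,
)

```text
time_s: 23.32
tcp_pos: [0.5377, -0.2796, 0.2006]
ee_rot: [[0.201, -0.98, -0.001], [-0.98, -0.201, 0.0], [-0.0, 0.001, -1.0]]
wrist_force: [0.5, -0.0, 0.2]
gripper_width: 0.595
gripper_force: 0.0
```

Emit:
jog_arm(
  rows=[
    [[0,0,-0.02,0],[0,0,-0.04,0],[0,0,-0.05,0],[0,0,-0.04,0],[0.03,0,0,0],[0.05,0,0,0],[0.05,0,0,0],[0,0,0,0],[0,0,0,0]],
  ],
)

```text
time_s: 24.45
tcp_pos: [0.5637, -0.4067, 0.3502]
ee_rot: [[0.2, -0.98, -0.001], [-0.98, -0.2, 0.001], [-0.001, 0.001, -1.0]]
wrist_force: [0.0, -0.4, -0.2]
gripper_width: 0.619
gripper_force: 0.0
```

```bash
python3 - <<'E'
from h import *
s=sense();print(s["time_s"],s["wrist_force"])
im=capture("top");cv2.imwrite("pics/t6.png",cv2.resize(im[120:260,130:430,::-1],None,fx=2.6,fy=2.6,interpolation=cv2.INTER_CUBIC))
E
```

```text
24.45 [ 0.04441451 -0.35265021 -0.19384512]
```

View pics/t6.png

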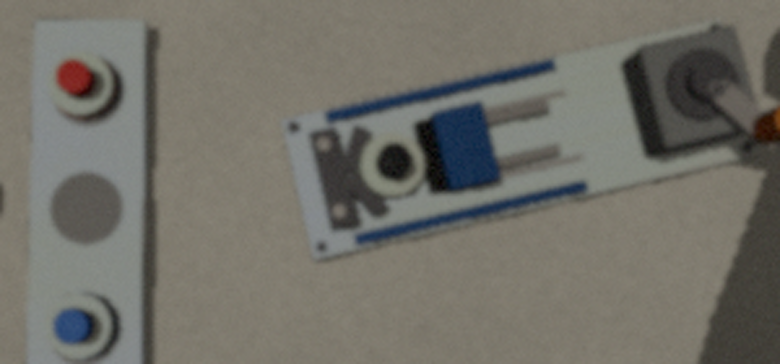

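The ring is seated in the V with the jaw against it, and the hand is clear. The red- and blue-capped rings haven't moved.

```bash
python3 -c "
from station import *
print(finish_job())"
```

```text
the job is handed in; nothing more can be done
None
```

The black-capped ring is clamped in the V at an estimated 20–26 N (target about 25 N, judged from wrist force and crank travel). The sleeve was wound in one unbroken grip and released, the other rings weren't touched, and the job was handed in at about 24.5 s; no verdict came back.

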